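# Open the sample port of the tube reader

## Task

Open the sample port of the tube reader, ready for the next tube: with the fingertips, press the ribbed front edge of the narrower of its two hatches down to its stop with ordinary finger pressure, then take the fingers away so that the lid springs up, and watch for about two seconds that it stays standing open by itself. Leave the wide filter hatch beside it shut, and do not lift or shift the tube rack, the dish or the pipette.

Things in the scene. Friction and masses are not known exactly. Their poses are not given: they have to be found in the camera images.
- reader: white instrument, fixed, 240 deep (x) x 230 wide (y) x 100 mm high; origin: centre of its underside; x to its rear, y to its left, z up. Front 70 mm sloping, with a dark display. On the flat deck behind: two hatches side by side, 6 mm proud, hinged on the line x = +50 mm, front edges at x = -24 mm: the sample hatch 64 mm wide, centred at y = +62.5 mm; the filter hatch 112 mm wide, at y = -44 mm
- sample_pad (a point): middle of the press strip (three fine ribs, 40 mm long, 0.6 mm high) along the front edge of the sample hatch, the narrower one; on the lid's top face, 106 mm above the bench when shut, 62 mm in front of the hinge line, 12 mm behind the front edge. Moves with the hatch; axes as the reader's when shut
- sample_lid (a joint): sample hatch angle (rad): 0 (to 0.015) latched shut, 1.2 open. Push-push latch: pressed at the ribs it gives against 2 to 3.5 N, lets go from about -0.06 and stops hard at about -0.095 (ribs 6 mm lower). Released then, it springs up within 1 s to 1.2 and stays; its front edge swings up and rearward, radius 74 mm. Pressed less it stays latched; pressed right down again once open, it latches shut
- filter_pad (a point): middle of the ribbed strip of the wide filter hatch, which is not to be opened; otherwise as sample_pad
- filter_lid (a joint): angle of the filter hatch (rad), with the same kind of latch: 0 shut, positive open; it is to stay at 0
- centrifuge: a mini-centrifuge, fixed, on the other side of the bench from the reader: 150 x 140 mm, 109 mm high with its clear dome; its origin is the centre of its underside
- rack_center (a point): centre of a loose orange tube rack, 70 x 130 mm, 42 mm high (55 mm with its tubes), at the far edge of the work; not to be moved
- dish_center (a point): centre of a loose, closed petri dish, 61 mm across, 15 mm high; not to be moved
- pipette_center (a point): a loose white pipette lying along its x axis, 255 mm long and about 30 mm high; the point lies in its handle's front half; not to be moved

How it is judged:
By the outcome, as a careful person would: the job done as asked, in the order asked, and still so for the second after the job is handed in, with the robot touching nothing.
It also fails if it takes over 35 s, if anything falls off the work surface, if the arm or the gripper's body presses on something with over 40 N, if the wrist force passes 120 N, or if a joint passes its speed limit or range.

## Robot

A 7-joint arm with a two-finger parallel gripper is mounted at the origin on the work surface. World frame = base frame: x ahead of the robot, y to its left, z up, the work surface at z = 0. Lengths are in m, angles in degrees, forces in N, time in s.
With the tool pointing down it reaches from about 0.35 to 0.9 m from the base axis. Payload 8.1 kg.
Tool frame: the origin (TCP) lies at the very end of the fingers, on their centre line; the grasp point (between the pads) lies behind it (manip.grasp_offset is the x of the grasp point in the tool frame, in m); x points along the fingers, y is the direction in which the jaws open and shut, and the axes are right-handed (so a half turn about x gives the same grasp; the last joint's range is limited). The gripper opens to 92 mm and grips with 3 to 60 N. Pads are 19 mm wide; open, the fingers measure 130 mm over their backs; the gripper's body (75 mm by 190 mm) begins 47 mm behind the grasp point.
Start: joints at [-5.879, 24.895, 1.432, 90.138, -0.665, 64.973, -4.303], TCP at [0.625, -0, 0.227] pointing down, gripper open.
Joint ranges: [-149.89, 149.89], [-25.12, 119.58], [-72.63, 75.52], [4.76, 147.25], [-75.54, 255.54], [6.69, 114.76], [-157.13, 157.13]. Speed limits (degrees/s): [127.2, 127.2, 172.46, 172.46, 180, 180, 180].

## Interface

Orientations are given as a 3x3 rotation matrix whose columns are the frame's x, y, z axes.
In Python, from station import manip gives the robot as it stands. The module is installed in compiled form; this text tells all that it offers.
- The arm moves only by the tool apply_moves, never from a script. Its argument "plan" is a list of rows, each a list of 6 numbers: the shift along the tool's x, y, z in mm, then the turn, a rotation vector about the tool's x, y, z in rad. In form: [[dx, dy, dz, rx, ry, rz], ...]. A call has 1 to 10 rows; each row is the pose to reach, as a shift and turn from the pose commanded when the call began, along the tool's axes at that moment; what a row does not reach only later rows make up. A row lasts 1/12 s, in which the tool goes at most 41.7 mm and 7.16 degrees, less where a joint would pass 70% of its speed; a pose out of reach is approached as far as the arm can. A call with a gripper value outside its range is refused whole. "hand" is the closure, from -1 (fully open) to 1 (shut), so that 0 is half open, set as the call begins (left out, the last holds). The fingers move at their own pace and stop on an object; "newtons" is the grip in N (left out, the last holds). Time passes only in rows, so rows that repeat a pose let the fingers close. It gives the time, the measured TCP pose, the force and the opening at its end, in the units of the state.
- manip.observe(): the state, without advancing time (a new reading comes with each control period).
- manip.get_image(name): name is "scene" or "side" or "wrist"; returns the picture (400x640x3 uint8, red, green, blue); there is no depth.
- manip.camera_params(name): a dict with "fov_y" (degrees; the focal length in pixels is half the picture's height over the tangent of half this angle, whatever the lens; pixels are square), "cx", "cy" (the principal point, pixels), "extrinsics" (4x4, takes a point from camera to world coordinates); the wrist camera has in their place "mount" (4x4, takes a point from camera to tool coordinates, whose origin is the TCP and whose axes are the tool frame's). Camera axes: x right, y down, z forward; pixel columns grow to the right and rows downward; lengths in m; the calibration is good to about 2 mm. The wrist camera is an equidistant fisheye: a pixel r from the principal point sees the ray r / f radians off the axis. A picture is of the moment at which its call begins: read the wrist's pose just before it. camera_params takes no time and is no camera call.
- manip.hand_in(): hands the job in, once; it reports no verdict.
Trained networks look in the newest picture that a camera, given by its name, has taken for a name from the list of things; names that differ only in an ending like _2 or _b are one class to them, and where a whole thing is asked for, a point or a joint stands for the part that bears it (a point fixed in the world has none). Each returns a list of dicts, best first, with "conf" (0 to 1); they miss things now and then, are a little off and sometimes report something else, mostly with a low value. They report only what shows in the picture. A call takes as long as a camera call.
- manip.boxes_of(camera, label): "xyz" ([x, y, z] in m, in the coordinates of the camera as it stood for that picture, good to about 4 mm: the middle of the surface that is visible of it).
The state is a dict: "time_s": time; "joint_pos": joint angles; "dq": joint speeds; "effort": joint torques, N m; "tcp_pos": TCP position; "tcp_rot": TCP orientation; "contact_force": force on the tool from outside, world axes, zero at the start; "torque": the same for the moment, N m; "finger_gap": opening from 0.0 (shut) to 1.0 (fully open).
Only numpy, scipy, OpenCV 4.12 (cv2) and the standard library are available. Lean on these libraries where they do the work, as an engineer would, in place of code of your own. Each camera call takes 0.05 s, during which the arm holds its last target. There are 200 camera calls.

## Working session

There is one attempt and no reset: what is moved stays moved. The work goes in short steps, Python scripts to look and compute and a tool call to move; the robot and the scene stay as the last step left them, time stands still between calls to the robot, and variables do not carry over. Pictures are saved under pics/ and viewed, about 8 in all and at most 12, crops included, and the job is handed in when it is done.

Besides the shell and the picture viewer there is one more tool, called after "Request:" as a command line: name --pt "numbers of a row" for each row, then --argument value for the rest. apply_moves: Moves the arm, as the interface text tells. Its arguments: {"type":"object","properties":{"plan":{"type":"array"},"hand":{"type":"number"},"newtons":{"type":"number"}},"required":["plan"]}

```bash
mkdir -p pics
cat > h.py <<'E'
import numpy as np, cv2
from station import manip
def T(cam):
    p=manip.camera_params(cam)
    if 'extrinsics' in p: return np.array(p['extrinsics'])
    s=manip.observe(); M=np.eye(4); M[:3,:3]=s['tcp_rot']; M[:3,3]=s['tcp_pos']
    return M@np.array(p['mount'])
def look(cam,name=None):
    t=T(cam); im=manip.get_image(cam)
    if name: cv2.imwrite(f'pics/{name}.png',im[:,:,::-1])
    return t,im
def find(cam,label,t,n=2):
    for d in manip.boxes_of(cam,label)[:n]:
        print(cam,label,round(d['conf'],2),(t[:3,:3]@np.array(d['xyz'])+t[:3,3]).round(4))
E
python3 - <<'E'
from h import *
ims=[]
for c in ['scene','side','wrist']:
    t,im=look(c); ims.append(im)
    for l in ['reader','sample_pad','filter_pad']+(['sample_lid','filter_lid','dish_center','pipette_center','rack_center','centrifuge'] if c=='scene' else []): find(c,l,t)
cv2.imwrite('pics/a.png',ims[0][:,:,::-1]); cv2.imwrite('pics/w.png',ims[2][:,:,::-1])
s=manip.observe();print(s['time_s'],np.round(s['tcp_pos'],4),np.round(s['tcp_rot'],3),s['contact_force'],manip.grasp_offset)
E
```

```text
scene reader 0.61 [0.5933 0.1344 0.1068]
scene sample_pad 0.55 [0.5902 0.2599 0.1083]
scene filter_pad 0.76 [0.5965 0.1411 0.1054]
scene sample_lid 0.5 [0.5875 0.2633 0.1101]
scene filter_lid 0.79 [0.5937 0.1359 0.108 ]
scene dish_center 0.5 [ 0.4372 -0.4552  0.0145]
scene dish_center 0.35 [0.5912 0.2573 0.1033]
scene pipette_center 0.64 [0.4414 0.4589 0.018 ]
scene rack_center 0.7 [0.7849 0.0507 0.0411]
scene centrifuge 0.6 [ 0.5036 -0.2194  0.0738]
side reader 0.67 [0.535  0.1539 0.088 ]
side sample_pad 0.77 [0.5658 0.2507 0.1016]
side filter_pad 0.75 [0.5725 0.1475 0.1016]
wrist reader 0.74 [0.5816 0.1326 0.0986]
wrist reader 0.2 [0.7755 0.0752 0.0388]
wrist filter_pad 0.68 [0.581  0.1362 0.1089]
0.9 [ 0.625  -0.      0.2268] [[ 0.  1. -0.]
 [-0. -0. -1.]
 [-1.  0.  0.]] [-0.65175113 -0.15509807  0.26126536] -0.0188
```

View pics/a.png

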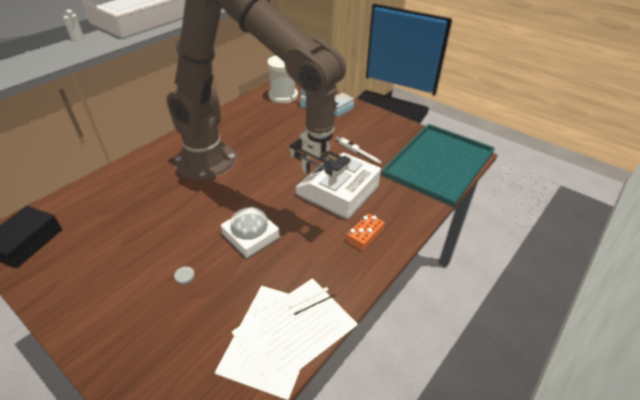

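View pics/w.png

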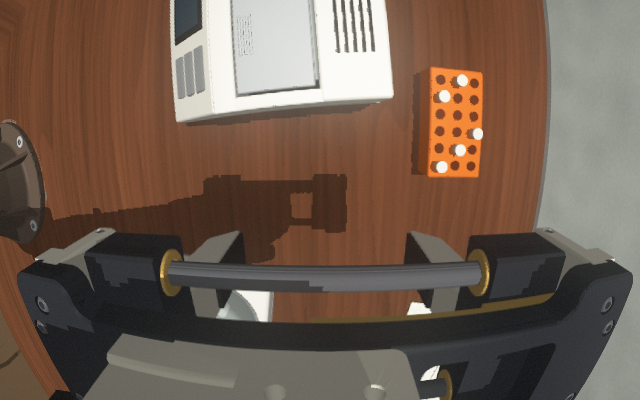

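The wrist view shows the filter hatch at about (275, 45), with its ribs on the left, facing the robot. The sample hatch is out of view above. I'll move over it with the fingers shut, turning the jaws to lie along y.

Request:
apply_moves --pt "-5 -3 -10 -0.12 0 0" --pt "-10 -6 -22 -0.24 0 0" --pt "-15 -9 -36 -0.36 0 0" --pt "-20 -12 -50 -0.48 0 0" --pt "-25 -15 -65 -0.6 0 0" --pt "-30 -20 -80 -0.72 0 0" --pt "-35 -25 -95 -0.84 0 0" --pt "-40 -30 -110 -0.96 0 0" --pt "-40 -35 -125 -1.08 0 0" --pt "-40 -40 -140 -1.2 0 0" --hand 1 --newtons 20

```text
time_s: 1.73
tcp_pos: [0.585, 0.1407, 0.2672]
tcp_rot: [[0.001, 0.357, 0.934], [0.0, 0.934, -0.357], [-1.0, 0.0, 0.001]]
contact_force: [0.4, -0.1, -0.0]
finger_gap: 0.323
```

Run:
```python
from h import *
t,im=look('wrist','w2')
for l in ['sample_pad','filter_pad','sample_lid','filter_lid','reader']: find('wrist',l,t)
np.save('t2.npy',t)
s=manip.observe();print(s['time_s'],np.round(s['tcp_pos'],4),np.round(s['tcp_rot'],3),s['finger_gap'],np.round(s['joint_pos']))
```

```text
wrist sample_pad 0.67 [0.5673 0.2562 0.1062]
wrist filter_pad 0.61 [0.5766 0.1546 0.1066]
wrist sample_lid 0.9 [0.5706 0.2551 0.107 ]
wrist sample_lid 0.32 [ 0.4739 -0.1461  0.0743]
wrist filter_lid 0.76 [0.5731 0.1581 0.1087]
wrist filter_lid 0.16 [0.5647 0.2552 0.1068]
wrist reader 0.75 [0.5598 0.194  0.1032]
wrist reader 0.51 [0.5675 0.2558 0.1062]
2.0333 [0.5855 0.1385 0.2666] [[ 0.     0.366  0.93 ]
 [-0.001  0.93  -0.366]
 [-1.    -0.001  0.   ]] 0.06018394235348007 [ -7.  22. -15.  89.   6.  70.  44.]
```

View pics/w2.png

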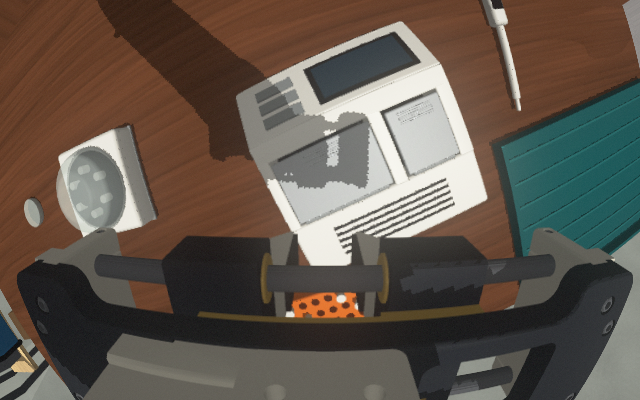

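Full reader in view: sample hatch about (383–462, 90–178), ribs near (413, 112), filter hatch left of it. I'll zoom in for the hatch corners.

Run:
```python
import cv2
im=cv2.imread('pics/w2.png')[75:195,360:490]
cv2.imwrite('pics/c2.png',cv2.resize(im,None,fx=5,fy=5,interpolation=cv2.INTER_CUBIC))
```

```text
(no output)
```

View pics/c2.png

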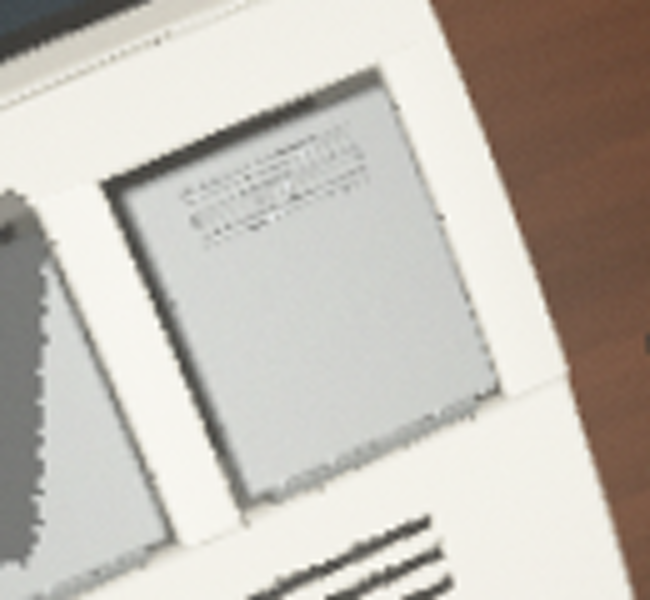

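The crop shows the lid corners at about (122,190), (382,85), (497,388) and (250,497), with the rib centre at about (278,187).

```bash
cat >> h.py <<'E'
def proj(px,t,z):
    p=manip.camera_params('wrist'); f=200/np.tan(np.radians(p['fov_y']/2))
    d=np.array(px,float)-[p['cx'],p['cy']]; r=np.hypot(*d); a=r/f
    v=t[:3,:3]@np.r_[d/r*np.sin(a),np.cos(a)]
    return t[:3,3]+v*(z-t[2,3])/v[2]
E
python3 - <<'E'
from h import *
t=np.load('t2.npy')
P=[proj((360+u/5,75+v/5),t,.106) for u,v in [(122,190),(382,85),(497,388),(250,497),(278,187)]]
for p in P: print(p.round(4))
fr,fl,rl,rr,rib=P
print(np.linalg.norm(fl-fr),np.linalg.norm(rl-rr),np.linalg.norm(rl-fl),np.linalg.norm(rr-fr))
ax=(rl+rr-fl-fr);print('yaw',np.degrees(np.arctan2(ax[1],ax[0])),np.degrees(np.arctan2(-(fl-fr)[0],(fl-fr)[1])))
ax/=np.linalg.norm(ax); c=(fr+fl+rl+rr)/4
print('pad',c-25*ax/1000,(fr+fl)/2+.012*ax)
E
```

```text
[0.5348 0.2259 0.106 ]
[0.5311 0.2881 0.106 ]
[0.6021 0.2935 0.106 ]
[0.6058 0.2312 0.106 ]
[0.5448 0.2582 0.106 ]
0.06230053816055392 0.06244221074733383 0.0712487304141664 0.07127192844211151
yaw 4.290122815167837 3.3903383390977964
pad [0.54352757 0.25783781 0.106     ] [0.54489359 0.25794029 0.106     ]
```

Request:
apply_moves --pt "0 9 -8 -0.05 0 0" --pt "0 24 -21 -0.11 0 0" --pt "10 42 -37 -0.19 0 0" --pt "25 60 -52 -0.27 0 0" --pt "45 76 -66 -0.35 0 0" --pt "65 87 -76 -0.41 0 0" --pt "85 93 -81 -0.44 0 0" --pt "105 94.6 -82.4 -0.44 0 0" --pt "120 94.6 -82.4 -0.44 0 0" --pt "127 94.6 -82.4 -0.44 0 0"

```text
time_s: 2.87
tcp_pos: [0.5404, 0.2595, 0.1377]
tcp_rot: [[-0.003, -0.074, 0.997], [-0.0, 0.997, 0.074], [-1.0, -0.0, -0.003]]
contact_force: [-0.2, -0.1, 0.7]
finger_gap: 0.007
```

Run:
```python
from h import *
t,im=look('wrist','w3')
np.save('t3.npy',t)
for l in ['sample_pad','sample_lid']: find('wrist',l,t)
s=manip.observe();print(s['time_s'],np.round(s['tcp_pos'],4),np.round(s['tcp_rot'],3),s['finger_gap'],np.round(s['joint_pos']),s['contact_force'])
```

```text
wrist sample_pad 0.69 [0.5362 0.2576 0.1065]
wrist sample_lid 0.67 [0.5334 0.2556 0.1066]
3.0167 [0.542  0.2588 0.1398] [[-0.001 -0.071  0.997]
 [ 0.     0.997  0.071]
 [-1.     0.    -0.001]] 0.0006664485844698479 [-15.  29. -22.  98.  13.  55.  52.] [1.49397914 0.53253126 0.62112176]
```

View pics/w3.png

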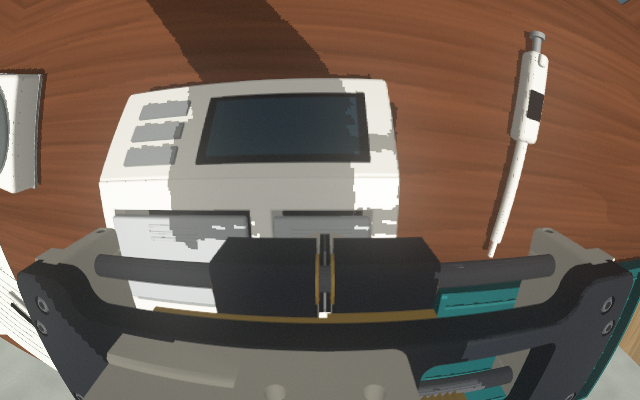

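Lid front edge runs about (275,217) to (370,215), and the fingers are centred on the hatch.

Run:
```python
from h import *
t=np.load('t3.npy')
for q in [(275,217),(370,215)]: print(proj(q,t,.106).round(4))
```

```text
[0.534  0.2268 0.106 ]
[0.528  0.2885 0.106 ]
```

Request:
apply_moves --pt "6 0 0 0 0 0" --pt "14 0 0 0 0 0" --pt "22 0 0 0 0 0" --pt "28 0 0 0 0 0" --pt "31 0 0 0 0 0" --pt "32 0 0 0 0 0" --pt "33 0 0 0 0 0" --pt "34 0 0 0 0 0" --pt "35 0 0 0 0 0" --pt "35 0 0 0 0 0"

```text
time_s: 3.85
tcp_pos: [0.5425, 0.258, 0.1049]
tcp_rot: [[0.0, -0.069, 0.998], [0.0, 0.998, 0.069], [-1.0, 0.0, 0.0]]
contact_force: [-1.9, -0.5, 2.8]
finger_gap: 0.003
```

Request:
apply_moves --pt "1 0 0 0 0 0" --pt "2 0 0 0 0 0" --pt "3 0 0 0 0 0" --pt "3.5 0 0 0 0 0" --pt "3.5 0 0 0 0 0"

```text
time_s: 4.27
tcp_pos: [0.5425, 0.2581, 0.1012]
tcp_rot: [[0.0, -0.069, 0.998], [0.0, 0.998, 0.069], [-1.0, 0.0, 0.0]]
contact_force: [-0.9, -0.6, 2.3]
finger_gap: 0.005
```

Request:
apply_moves --pt "0.5 0 0 0 0 0" --pt "1 0 0 0 0 0" --pt "1 0 0 0 0 0"

```text
time_s: 4.52
tcp_pos: [0.5426, 0.2582, 0.1007]
tcp_rot: [[0.0, -0.069, 0.998], [0.0, 0.998, 0.069], [-1.0, 0.0, 0.0]]
contact_force: [-2.9, -0.6, 7.5]
finger_gap: 0.006
```

The force jumped to 7.5 N, so the lid is at its hard stop. Releasing now, upward and toward the front.

Request:
apply_moves --pt "-15 0 -8 0 0 0" --pt "-45 0 -30 0 0 0" --pt "-80 0 -58 0 0 0" --pt "-115 0 -86 0 0 0" --pt "-145 0 -110 0 0 0" --pt "-165 0 -125 0 0 0" --pt "-175 0 -130 0 0 0" --pt "-175 0 -130 0 0 0" --pt "-175 0 -130 0 0 0" --pt "-175 0 -130 0 0 0"

```text
time_s: 5.35
tcp_pos: [0.4135, 0.2483, 0.2737]
tcp_rot: [[-0.001, -0.068, 0.998], [-0.001, 0.998, 0.068], [-1.0, -0.001, -0.001]]
contact_force: [-0.1, 0.1, -0.6]
finger_gap: 0.01
```

Run:
```python
from h import *
t,a=look('wrist'); t2,b=look('side'); t3,c=look('scene')
find('wrist','sample_lid',t);find('side','sample_lid',t2);find('side','filter_lid',t2)
cv2.imwrite('pics/w4.png',np.vstack([a[:300],cv2.resize(b,(640,400))[:300]])[:,:,::-1])
s=manip.observe();print(s['time_s'],s['tcp_pos'],s['contact_force'])
```

```text
side sample_lid 0.68 [0.5863 0.2544 0.1465]
side filter_lid 0.73 [0.5723 0.1479 0.1015]
5.65 [0.41291738 0.24885829 0.27437029] [-0.06149559 -0.20975251  0.90986413]
```

View pics/w4.png

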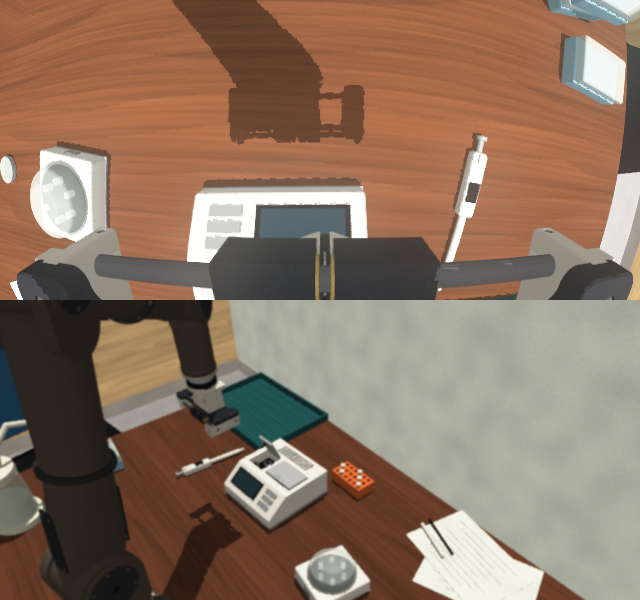

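The side view shows the sample lid standing open at about (270,445) and the filter hatch shut at (290,475). The rack, dish and pipette look undisturbed. Next I'll watch for two seconds.

Request:
apply_moves --pt "0 0 0 0 0 0" --pt "0 0 0 0 0 0" --pt "0 0 0 0 0 0" --pt "0 0 0 0 0 0" --pt "0 0 0 0 0 0" --pt "0 0 0 0 0 0" --pt "0 0 0 0 0 0" --pt "0 0 0 0 0 0" --pt "0 0 0 0 0 0" --pt "0 0 0 0 0 0"

```text
time_s: 6.48
tcp_pos: [0.4128, 0.249, 0.2752]
tcp_rot: [[0.0, -0.069, 0.998], [0.0, 0.998, 0.069], [-1.0, 0.0, 0.0]]
contact_force: [-0.1, -0.5, -0.1]
finger_gap: 0.006
```

Request:
apply_moves --pt "0 0 0 0 0 0" --pt "0 0 0 0 0 0" --pt "0 0 0 0 0 0" --pt "0 0 0 0 0 0" --pt "0 0 0 0 0 0" --pt "0 0 0 0 0 0" --pt "0 0 0 0 0 0" --pt "0 0 0 0 0 0" --pt "0 0 0 0 0 0" --pt "0 0 0 0 0 0"

```text
time_s: 7.32
tcp_pos: [0.4128, 0.249, 0.2752]
tcp_rot: [[0.0, -0.069, 0.998], [0.0, 0.998, 0.069], [-1.0, 0.0, 0.0]]
contact_force: [0.2, -0.1, -0.3]
finger_gap: 0.003
```

Request:
apply_moves --pt "0 0 0 0 0 0" --pt "0 0 0 0 0 0" --pt "0 0 0 0 0 0" --pt "0 0 0 0 0 0" --pt "0 0 0 0 0 0" --pt "0 0 0 0 0 0"

```text
time_s: 7.82
tcp_pos: [0.4128, 0.249, 0.2752]
tcp_rot: [[0.0, -0.069, 0.998], [-0.0, 0.998, 0.069], [-1.0, -0.0, 0.0]]
contact_force: [0.9, -0.3, 0.2]
finger_gap: 0.007
```

Run:
```python
from h import *
t2,b=look('side'); find('side','sample_lid',t2);find('side','filter_lid',t2)
t,c=look('scene')
for l in ['rack_center','dish_center','pipette_center']: find('scene',l,t,1)
cv2.imwrite('pics/s5.png',cv2.resize(b[100:260,200:400],None,fx=3,fy=3)[:,:,::-1])
print(manip.observe()['time_s'])
```

```text
side sample_lid 0.57 [0.5839 0.252  0.1429]
side filter_lid 0.86 [0.5698 0.1448 0.1053]
scene rack_center 0.58 [0.788  0.0494 0.0417]
scene dish_center 0.78 [ 0.4382 -0.4551  0.0141]
scene pipette_center 0.72 [0.4366 0.4586 0.0193]
8.1667
```

View pics/s5.png

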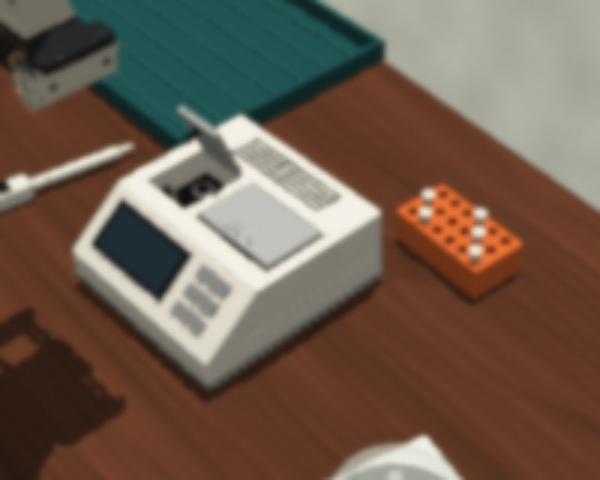

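The sample lid stands open at about (210,140) with its port exposed, and the filter hatch is shut at (260,225).

```bash
python3 -c "
from station import manip
print(manip.hand_in())"
```

```text
the job is handed in; nothing more can be done
None
```

The sample port is open and the job is handed in. I pressed the ribbed edge of the narrow hatch with closed fingertips down to its stop. The force held at about 2.5 N, then rose to 7.5 N at the stop. I then took the fingers away upward and forward, and the lid sprang up.

- **Lid stays open:** it still stood open after about 2.8 s, with the robot clear and not touching anything.
- **Filter hatch:** it is shut in the last picture.
- **Rack, dish and pipette:** the networks place them within 5 mm of where they were at the start, about the networks' own error.
- **Time and failed check:** the robot's clock stood at about 8.2 s at the last check. The wrist camera could not see the sample lid after the release, so that check rests on the side view. No checks disagreed.

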